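# Put the treatment desk's things back in their holders

## Task

Put the four things that stand loose in front back into the white holders that fit them: the amber bottle into the large round well, the dropper bottle into the small round well, the temperature logger into the open-sided tray with corner lips, and the rubber stamp into the small rectangular tray. Each must stand or lie flat on its holder's floor, right way up and inside the rim, its long side along the tray's; keep both bottles upright throughout and leave the roll of tape and the kidney dish where they are.

Things in the scene. Friction and masses are not known exactly. Their poses are not given: they have to be found in the camera images.
- amber_bottle: The thicker bottle: amber glass with a black cap, round body 46 mm in diameter, 108 mm high with the cap; about 0.16 kg. It is 46 mm wide up to 70 mm height, then narrows towards the cap. The cap does not turn. Origin at the centre of its underside, z axis up; in every start it stands or lies flat on the desk.
- dropper: The thinner bottle: dark dropper bottle with a label and a black rubber bulb, body 33 mm in diameter up to 60 mm height, narrowing above to a 24 mm collar (62 to 77 mm) and a 13 mm bulb, 102 mm high in all; about 0.07 kg. Origin at the centre of its underside, z axis up; in every start it stands or lies flat on the desk.
- temp_logger: Flat cream-coloured temperature logger with a small display, 52 mm (x) by 82 mm (y), 16 mm thick; about 0.045 kg. Gripped across the 52 mm. Origin at the centre of its underside, y along its long side, z axis up; in every start it stands or lies flat on the desk.
- rubber_stamp: Wooden rubber stamp standing on its foot: foot 23 mm (x) by 46 mm (y), 14 mm high, with an upright turned knob handle, about 22 mm thick between 35 and 70 mm height (top at 70 mm) and a 16 mm waist below; about 0.035 kg. Gripped by the handle. Origin at the centre of its underside, y along the foot's long side, z axis up; in every start it stands or lies flat on the desk.
- large_well: The larger round white holder with a dark rubber floor, fixed to the desk: inner diameter 66 mm, wall 4 mm, rim 12 mm above the desk, inner floor 3 mm above the desk, a thin 2 mm flange of 84 mm diameter round its foot. For the amber bottle. Origin at its centre on the desk, z up.
- small_well: The smaller round white holder with a dark rubber floor, fixed to the desk: inner diameter 46 mm, wall 4 mm, rim 12 mm above the desk, inner floor 3 mm above the desk, a thin 2 mm flange of 64 mm diameter round its foot. For the dropper bottle. Origin at its centre on the desk, z up.
- logger_tray: The larger rectangular white tray with a dark rubber floor, fixed to the desk: inside 68 mm (x) by 98 mm (y), walls 5 mm thick, rim 10 mm and inner floor 3 mm above the desk. Walls run along both short ends and only 14 mm round each corner, so that the middle 70 mm of both long sides is open for the fingers. For the temperature logger, either way round. Origin at its centre on the desk, y along its long side, z up.
- stamp_tray: The small rectangular white tray with a closed rim and a dark rubber floor, fixed to the desk: inside 39 mm (x) by 62 mm (y), walls 5 mm thick, rim 10 mm and inner floor 3 mm above the desk. For the rubber stamp, either way round. Origin at its centre on the desk, y along its long side, z up.
- tape_roll: Bystander: beige roll of tape lying flat at the left, 98 mm across, 25 mm high; loose, to be left alone. Origin at the centre of its underside.
- kidney_dish: Bystander: empty kidney-shaped dish behind the holders, 108 mm (x) by 209 mm (y), 33 mm high; loose, to be left alone. Origin at the centre of its underside.
Mind the look-alikes: they are no part of the job. What is shaped like the temp_logger but turquoise or yellow is not meant.

How it is judged:
By the outcome, as a careful person would: the job done as asked, in the order asked, and still so for the second after the job is handed in, with the robot touching nothing.
It also fails if it takes over 112 s, if anything falls off the work surface, if the arm or the gripper's body presses on something with over 40 N, if the wrist force passes 120 N, or if a joint passes its speed limit or range.

## Robot

A 7-joint arm with a two-finger parallel gripper is mounted at the origin on a cart in front of the work surface, level with it; the furniture and walls round the work are solid. World frame = base frame: x ahead of the robot, y to its left, z up, the work surface at z = 0. Lengths are in m, angles in rad, forces in N, time in s.
With the tool pointing down it reaches from about 0.4 to 0.85 m from the base axis. Payload 10.4 kg.
Tool frame: the origin (TCP) lies at the very end of the fingers, on their centre line; the grasp point (between the pads) lies 19 mm behind it (tcp_to_grasp is the z of the grasp point in the tool frame, in m); z points along the fingers, y is the line along which they close (so a half turn about z gives the same grasp; the last joint's range is limited). The gripper opens to 85 mm and grips with 20 to 120 N. Pads are 22 mm wide; open, the fingers measure 114 mm over their backs; the gripper's body (76 mm by 85 mm) begins 54 mm behind the grasp point. The pads swing forward as they close: fully open they stand 13 mm farther back than shut.
Start: joints at [-1.32, 0.332, -0.065, 1.46, 0.022, 1.35, -0.088], TCP at [0.169, 0.602, 0.231] pointing down, gripper open.
Joint ranges: [-2.6, 2.6], [-0.5, 2.12], [-1.47, 1.34], [0.16, 2.42], [-1.27, 4.41], [0.06, 2.06], [-2.6, 2.6]. Speed limits (rad/s): [2.22, 2.22, 2.79, 2.79, 3.14, 3.14, 3.14].

## Interface

Orientations are given as a unit quaternion [x, y, z, w].
In Python, from bench import * gives the robot as it stands.
- The arm moves only by the tool servo_tool, never from a script. Its argument "targets" is a list of rows, each an object of numbers: "rx", "ry", "rz": the turn, a rotation vector about the world's x, y, z in degrees; "x", "y", "z": the shift along the world's x, y, z in cm; "fingers": the gripper command: -1 is fully open, 1 is shut, values between are in proportion. A call has 1 to 20 rows; each row shifts and turns the commanded pose from where the row before left it; what a row does not reach is not made up. A row lasts 1/8 s, in which the tool goes at most 62.5 mm and 10.7 degrees, less where a joint would pass 70% of its speed; a pose out of reach is approached as far as the arm can. A call is refused whole if a number of a shift passes 6.25 or a number of a turn 10.7, either way. A call with a gripper value outside its range is refused whole. The fingers move at their own pace and stop on an object; "grip_force" is the grip in N (left out, the last holds). Time passes only in rows, so rows that do not move let the fingers close. It gives the time, the measured TCP pose, the force, the opening and the grip force at its end, in the units of the state.
- get_obs(): the state, without advancing time (a new reading comes with each control period).
- grab_frame(name): name is "scene" or "top" or "wrist"; returns (picture, depth): 420x560x3 uint8, red, green, blue; 420x560 float32, m along the optical axis (not along the pixel's ray), 0 where there is no reading.
- get_calibration(name): a dict with "fx", "fy", "cx", "cy" (pixels), "R" (3x3) and "t" (3): a world point X has camera coordinates R X + t; the wrist camera has in their place "tool_from_camera" (4x4, takes a point from camera to tool coordinates, whose origin is the TCP and whose axes are the flange's). Camera axes: x right, y down, z forward; pixel columns grow to the right and rows downward; lengths in m; the calibration is good to about 2 mm. A picture is of the moment at which its call begins: read the wrist's pose just before it. get_calibration takes no time and is no camera call.
- sign_off(): hands the job in; it is judged then, once.
The state is a dict: "clock": time; "q": joint angles; "qd": joint speeds; "effort": joint torques, N m; "tool_pos": TCP position; "tool_rot": TCP orientation; "wrist_force": force on the tool from outside, world axes, zero at the start; "ft_torque": the same for the moment, N m; "gripper_width": finger opening in m; "grip_force": force on a finger pad.
Only numpy, scipy, OpenCV 4.12 (cv2) and the standard library are available. Lean on these libraries where they do the work, as an engineer would, in place of code of your own. Each camera call takes 0.05 s, during which the arm holds its last target. There are 200 camera calls.

## Working session

There is one attempt and no reset: what is moved stays moved. The work goes in short steps, Python scripts to look and compute and a tool call to move; the robot and the scene stay as the last step left them, time stands still between calls to the robot, and variables do not carry over. Pictures are saved under pics/ and viewed, at most 14 in all, crops included, and the job is handed in when it is done.

Besides the shell and the picture viewer there is one more tool, called after "Call:" by a JSON object that holds its "op" and its "data", one argument or row to a line. servo_tool: Moves the arm, as the interface text tells. Its arguments: {"type":"object","properties":{"targets":{"type":"array"},"grip_force":{"type":"number"}},"required":["targets"]}

```bash
mkdir -p pics; cat > h.py <<'E'
from bench import *
import numpy as np, cv2
def save(name,fn):
    p,d=grab_frame(name); cv2.imwrite(f'pics/{fn}.png',p[:,:,::-1]); np.save(f'pics/{fn}.npy',d); return p,d
def world(name,d):
    c=get_calibration(name); v,u=np.mgrid[0:420,0:560]
    P=np.stack([(u-c['cx'])/c['fx']*d,(v-c['cy'])/c['fy']*d,d],-1)
    return (P-np.array(c['t']))@np.array(c['R'])
E
python3 - <<'E'
from h import *
save('scene','s0');save('top','t0')
o=get_obs();print(o['clock'],o['tool_pos'],o['tool_rot'],o['gripper_width'])
print(get_calibration('top'))
a=cv2.imread('pics/t0.png');cv2.imwrite('pics/t0b.png',cv2.resize(a,(800,600)))
E
```

```text
0.1 [0.16888788 0.6013856  0.23058081] [ 1.36439254e-01  9.90648216e-01 -6.60849437e-04 -6.60905802e-05] 0.08488070125358162
{'fx': 432.5783841105863, 'fy': 432.5783841105863, 'cx': 273.1064397975913, 'cy': 207.6451358512932, 'R': array([[-0.02409762, -0.99948056, -0.02139887],
       [-0.99465558,  0.02611994, -0.09989003],
       [ 0.10039708,  0.01887739, -0.99476835]]), 't': array([0.1336847 , 0.53523542, 1.18640536])}
```

View pics/t0b.png

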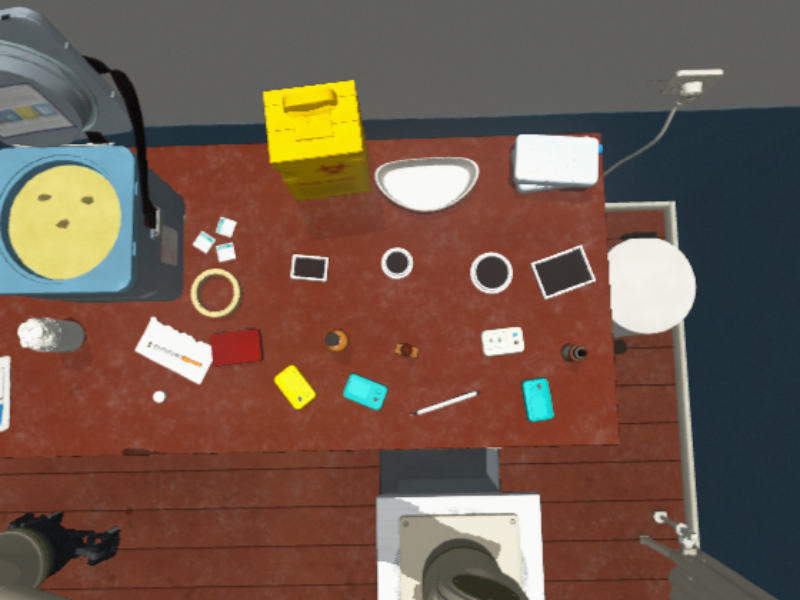

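View pics/s0.png

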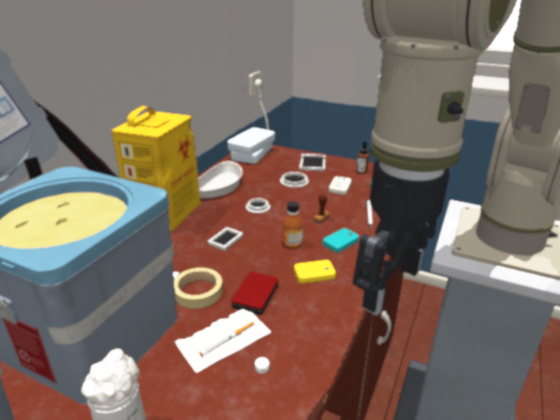

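The top view (800 wide) shows:
- **Targets:** amber bottle (336,341), stamp (407,350), cream logger (502,341) and dropper (574,352).
- **Look-alikes:** turquoise at (365,392) and (538,399), yellow at (295,387). The cream one at (502,341) fits the description.
- **Holders:** stamp tray (310,267), small well (397,263), large well (491,272) and logger tray (563,271).

I'll check these in a close crop.

```bash
python3 - <<'E'
from h import *
a=cv2.imread('pics/t0.png');cv2.imwrite('pics/c0.png',cv2.resize(a[165:275,190:440],(800,352),interpolation=cv2.INTER_CUBIC))
d=np.load('pics/t0.npy');W=world('top',d)
np.save('pics/W.npy',W)
z=W[...,2]
print('table z',np.median(z[220:230,340:350]), z[285,250],z[200,320])
# loose objects: points above desk in windows
def obj(n,u0,u1,v0,v1,zlo,zhi):
    w=W[v0:v1,u0:u1].reshape(-1,3);w=w[(w[:,2]>zlo)&(w[:,2]<zhi)]
    r=cv2.minAreaRect((w[:,:2]*1000).astype(np.float32))
    print(n,len(w),'med',w.mean(0).round(4),'zmax',w[:,2].max().round(4),'rect',np.round(r[0],1),np.round(r[1],1),round(r[2],1))
obj('amber',222,248,225,252,.03,.2);obj('amber cap',222,248,225,252,.09,.2)
obj('dropper',390,415,235,258,.03,.2);obj('drop bulb',390,415,235,258,.085,.2)
obj('logger',332,372,225,252,.009,.03)
obj('stamp top',272,298,235,255,.05,.09);obj('stamp foot',272,298,235,255,.007,.022)
g=cv2.cvtColor(a,cv2.COLOR_BGR2GRAY)
c=get_calibration('top');R=np.array(c['R']);t=np.array(c['t'])
def ray(u,v,zz):
    dr=R.T@np.array([(u-c['cx'])/c['fx'],(v-c['cy'])/c['fy'],1]);o=-R.T@t
    return o+dr*(zz-o[2])/dr[2]
# holders: dark floors at z=.003
for n,u0,u1,v0,v1 in [('stamp_tray',198,235,174,200),('small_well',264,292,170,198),('large_well',326,362,174,208),('logger_tray',370,418,170,210)]:
    s=g[v0:v1,u0:u1]; sm=s.max(); 
    for nm,m,zz in [('floor',(s<45),.003),('rim',s>130,.01)]:
        k,l,st,ce=cv2.connectedComponentsWithStats(m.astype(np.uint8))
        i=1+np.argmax(st[1:,4]);v,u=np.nonzero(l==i)
        p=np.array([ray(x+u0,y+v0,zz)[:2]*1000 for x,y in zip(u,v)],np.float32)
        r=cv2.minAreaRect(p);print(n,nm,len(p),'mean',p.mean(0).round(1),'rect',np.round(r[0],1),np.round(r[1],1),round(r[2],1))
E
```

```text
table z -0.0018610064125834374 -0.00019068982539722753 -0.003825385154404353
amber 226 med [0.4552 0.2233 0.0807] zmax 0.113 rect [456.4 225.5] [42.5 40.9] 89.8
amber cap 85 med [0.4561 0.2263 0.1063] zmax 0.113 rect [456.5 226.1] [24.7 25.1] 44.3
dropper 148 med [ 0.4209 -0.2262  0.0658] zmax 0.1044 rect [ 421.1 -231.2] [31.6 30.1] 88.8
drop bulb 22 med [ 0.4211 -0.2306  0.0964] zmax 0.1044 rect [ 421.8 -230.8] [ 9.9 10.5] 88.4
logger 491 med [ 0.4473 -0.0988  0.0144] zmax 0.0214 rect [447.4 -98.6] [50.1 80.4] 5.0
stamp top 54 med [0.4337 0.0909 0.0659] zmax 0.0721 rect [434.   91.1] [19.  18.9] 88.9
stamp foot 64 med [0.4342 0.0917 0.012 ] zmax 0.0186 rect [433.9  91.2] [44.6 20.5] 74.6Traceback (most recent call last):
  File "<stdin>", line 26, in <module>
    return _wrapfunc(a, 'argmax', axis=axis, out=out, **kwds)
    return bound(*args, **kwds)
ValueError: attempt to get argmax of an empty sequence
```

View pics/c0.png

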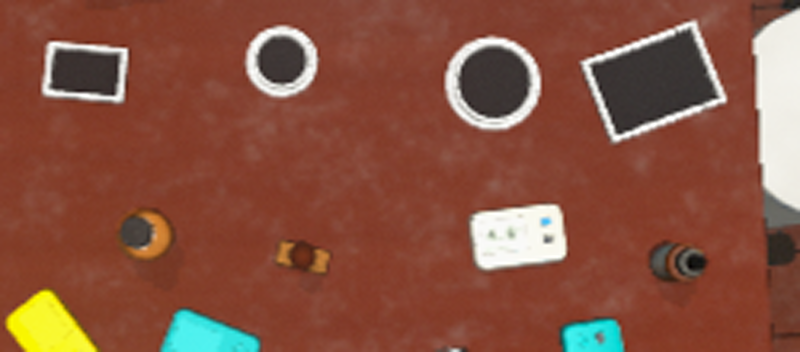

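The crop confirms the four targets: amber bottle (146,234), stamp (302,256), cream logger (518,238) and dropper (680,262). The turquoise and yellow ones are separate. Next are the holders.

```bash
python3 - <<'E'
from h import *
a=cv2.imread('pics/t0.png')
c=get_calibration('top');R=np.array(c['R']);t=np.array(c['t'])
def ray(u,v,zz):
    dr=R.T@np.array([(u-c['cx'])/c['fx'],(v-c['cy'])/c['fy'],1]);o=-R.T@t
    return o+dr*(zz-o[2])/dr[2]
for n,u0,u1,v0,v1 in [('stamp_tray',198,235,174,200),('small_well',264,292,170,198),('large_well',326,362,174,208),('logger_tray',370,418,170,210)]:
    s=a[v0:v1,u0:u1].astype(int); sat=s.max(2)-s.min(2)
    for nm,m,zz in [('floor',(sat<30)&(s.max(2)<90),.003),('rim',s.min(2)>110,.008)]:
        k,l,st,ce=cv2.connectedComponentsWithStats(m.astype(np.uint8))
        i=1+np.argmax(st[1:,4]);v,u=np.nonzero(l==i)
        p=np.array([ray(x+u0,y+v0,zz)[:2]*1000 for x,y in zip(u,v)],np.float32)
        r=cv2.minAreaRect(p);print(n,nm,len(p),'mean',p.mean(0).round(1),'rect',np.round(r[0],1),np.round(r[1],1),round(r[2],1))
o=get_obs();print(np.array(get_calibration('wrist')['tool_from_camera']).round(3))
E
```

```text
stamp_tray floor 251 mean [604.6 283.3] rect [604.7 283.8] [58.6 36.4] 83.2
stamp_tray rim 189 mean [604.4 283.3] rect [604.2 283.3] [74.4 50.4] 83.3
small_well floor 164 mean [610.7 106.3] rect [610.6 106.3] [37.5 37.9] 88.5
small_well rim 230 mean [608.  106.1] rect [608.4 106.3] [60.3 63.8] 88.4
large_well floor 366 mean [585.8 -83.6] rect [585.1 -83.9] [57.2 60.8] 87.8
large_well rim 316 mean [582.5 -80. ] rect [584.5 -81.7] [84.5 81.6] 42.5
logger_tray floor 737 mean [ 582.1 -226.2] rect [ 582.3 -226.2] [64.5 94.7] 18.5
logger_tray rim 305 mean [ 581.6 -225.2] rect [ 581.4 -225.1] [ 79.8 110.3] 18.7
[[ 0.    -0.947 -0.32   0.082]
 [ 1.     0.    -0.     0.   ]
 [ 0.    -0.32   0.947 -0.144]
 [ 0.     0.     0.     1.   ]]
```

Call:
{"op": "servo_tool", "data": {
  "targets": [
    {"x": 2.4, "y": -3.1, "fingers": -1},
    {"x": 2.4, "y": -3.1},
    {"x": 2.4, "y": -3.1},
    {"x": 2.4, "y": -3.1},
    {"x": 2.4, "y": -3.1},
    {"x": 2.4, "y": -3.1},
    {"x": 2.4, "y": -3.1},
    {"x": 2.4, "y": -3.1},
    {"x": 2.4, "y": -3.1},
    {"x": 2.4, "y": -3.1},
    {"x": 2.4, "y": -3.1},
    {"x": 2.3, "y": -3.5},
    {}
  ],
  "grip_force": 40
}}

```text
$.targets[0]: bad value
```

Call:
{"op": "servo_tool", "data": {
  "targets": [
    {"x": 2.4, "y": -3.1, "z": 0, "rx": 0, "ry": 0, "rz": 0, "fingers": -1},
    {"x": 2.4, "y": -3.1, "z": 0, "rx": 0, "ry": 0, "rz": 0, "fingers": -1},
    {"x": 2.4, "y": -3.1, "z": 0, "rx": 0, "ry": 0, "rz": 0, "fingers": -1},
    {"x": 2.4, "y": -3.1, "z": 0, "rx": 0, "ry": 0, "rz": 0, "fingers": -1},
    {"x": 2.4, "y": -3.1, "z": 0, "rx": 0, "ry": 0, "rz": 0, "fingers": -1},
    {"x": 2.4, "y": -3.1, "z": 0, "rx": 0, "ry": 0, "rz": 0, "fingers": -1},
    {"x": 2.4, "y": -3.1, "z": 0, "rx": 0, "ry": 0, "rz": 0, "fingers": -1},
    {"x": 2.4, "y": -3.1, "z": 0, "rx": 0, "ry": 0, "rz": 0, "fingers": -1},
    {"x": 2.4, "y": -3.1, "z": 0, "rx": 0, "ry": 0, "rz": 0, "fingers": -1},
    {"x": 2.4, "y": -3.1, "z": 0, "rx": 0, "ry": 0, "rz": 0, "fingers": -1},
    {"x": 2.4, "y": -3.1, "z": 0, "rx": 0, "ry": 0, "rz": 0, "fingers": -1},
    {"x": 2.3, "y": -3.5, "z": 0, "rx": 0, "ry": 0, "rz": 0, "fingers": -1},
    {"x": 0, "y": 0, "z": 0, "rx": 0, "ry": 0, "rz": 0, "fingers": -1}
  ],
  "grip_force": 40
}}

```text
clock: 1.72
tool_pos: [0.4575, 0.2225, 0.2312]
tool_rot: [0.139, 0.99, -0.0, 0.0]
wrist_force: [-0.7, 1.0, -0.5]
gripper_width: 0.0849
grip_force: 0.0
```

```bash
cat >> h.py <<'E'
from scipy.spatial.transform import Rotation as Ro
def wristW(fn):
    o=get_obs();p,d=save('wrist',fn);c=get_calibration('wrist');v,u=np.mgrid[0:420,0:560]
    P=np.stack([(u-c['cx'])/c['fx']*d,(v-c['cy'])/c['fy']*d,d],-1)
    T=np.array(c['tool_from_camera']);Q=P@T[:3,:3].T+T[:3,3]
    W=Q@Ro.from_quat(o['tool_rot']).as_matrix().T+np.array(o['tool_pos']);W[d==0]=np.nan
    return o,p,W
def pts(W,cx,cy,r,zlo,zhi):
    w=W.reshape(-1,3);w=w[np.isfinite(w[:,0])]
    w=w[(abs(w[:,0]-cx)<r)&(abs(w[:,1]-cy)<r)&(w[:,2]>zlo)&(w[:,2]<zhi)]
    if len(w)<5: print('few',len(w));return
    rc=cv2.minAreaRect((w[:,:2]*1000).astype(np.float32))
    print(len(w),'mean',w.mean(0).round(4),'zmax',w[:,2].max().round(4),'rect',np.round(rc[0],1),np.round(rc[1],1),round(rc[2],1))
E
python3 - <<'E'
from h import *
o,p,W=wristW('w1');print(o['tool_pos'])
pts(W,.456,.226,.05,.1,.115);pts(W,.456,.226,.05,.02,.07)
E
```

```text
[0.45753503 0.22247258 0.23116075]
644 mean [0.4556 0.2291 0.1089] zmax 0.1116 rect [456.5 229. ] [25.6 25.5] 76.2
605 mean [0.4436 0.2321 0.0564] zmax 0.07 rect [452.5 229.5] [44.8 37.6] 79.1
```

View pics/w1.png

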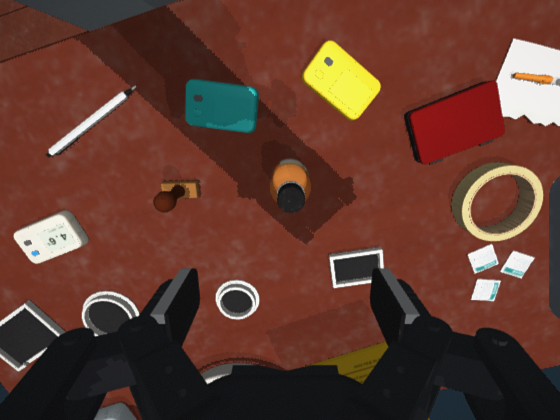

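The wrist view shows the amber bottle cap at (291,198) between the fingers, measured at about (0.4565, 0.228). The bottle's 108 mm height matches. Moving down to it now.

Call:
{"op": "servo_tool", "data": {
  "targets": [
    {"x": -0.1, "y": 0.5, "z": -3, "rx": 0, "ry": 0, "rz": 0, "fingers": -1},
    {"x": 0, "y": 0, "z": -3, "rx": 0, "ry": 0, "rz": 0, "fingers": -1},
    {"x": 0, "y": 0, "z": -3, "rx": 0, "ry": 0, "rz": 0, "fingers": -1},
    {"x": 0, "y": 0, "z": -3, "rx": 0, "ry": 0, "rz": 0, "fingers": -1},
    {"x": 0, "y": 0, "z": -3, "rx": 0, "ry": 0, "rz": 0, "fingers": -1},
    {"x": 0, "y": 0, "z": -2, "rx": 0, "ry": 0, "rz": 0, "fingers": -1},
    {"x": 0, "y": 0, "z": -1, "rx": 0, "ry": 0, "rz": 0, "fingers": -1},
    {"x": 0, "y": 0, "z": -1, "rx": 0, "ry": 0, "rz": 0, "fingers": -1},
    {"x": 0, "y": 0, "z": 0, "rx": 0, "ry": 0, "rz": 0, "fingers": -0.4},
    {"x": 0, "y": 0, "z": 0, "rx": 0, "ry": 0, "rz": 0, "fingers": 0},
    {"x": 0, "y": 0, "z": 0, "rx": 0, "ry": 0, "rz": 0, "fingers": 0.2},
    {"x": 0, "y": 0, "z": 0, "rx": 0, "ry": 0, "rz": 0, "fingers": 0.4},
    {"x": 0, "y": 0, "z": 0, "rx": 0, "ry": 0, "rz": 0, "fingers": 1},
    {"x": 0, "y": 0, "z": 0, "rx": 0, "ry": 0, "rz": 0, "fingers": 1},
    {"x": 0, "y": 0, "z": 0, "rx": 0, "ry": 0, "rz": 0, "fingers": 1}
  ]
}}

```text
clock: 3.65
tool_pos: [0.4554, 0.2309, 0.042]
tool_rot: [0.137, 0.991, 0.0, 0.0]
wrist_force: [-1.2, -1.1, 6.8]
gripper_width: 0.0448
grip_force: 40.3
```

Call:
{"op": "servo_tool", "data": {
  "targets": [
    {"x": 0, "y": 0, "z": 1, "rx": 0, "ry": 0, "rz": 0, "fingers": 1},
    {"x": 0, "y": 0, "z": 2, "rx": 0, "ry": 0, "rz": 0, "fingers": 1},
    {"x": 0, "y": 0, "z": 2, "rx": 0, "ry": 0, "rz": 0, "fingers": 1},
    {"x": 0, "y": -1, "z": 2, "rx": 0, "ry": 0, "rz": 0, "fingers": 1},
    {"x": 1, "y": -2, "z": 1, "rx": 0, "ry": 0, "rz": 0, "fingers": 1},
    {"x": 1, "y": -2.5, "z": 0, "rx": 0, "ry": 0, "rz": 0, "fingers": 1},
    {"x": 1, "y": -2.5, "z": 0, "rx": 0, "ry": 0, "rz": 0, "fingers": 1},
    {"x": 1, "y": -2.5, "z": 0, "rx": 0, "ry": 0, "rz": 0, "fingers": 1},
    {"x": 1, "y": -2.5, "z": 0, "rx": 0, "ry": 0, "rz": 0, "fingers": 1},
    {"x": 1, "y": -2.5, "z": 0, "rx": 0, "ry": 0, "rz": 0, "fingers": 1},
    {"x": 1, "y": -2.5, "z": 0, "rx": 0, "ry": 0, "rz": 0, "fingers": 1},
    {"x": 1, "y": -2.5, "z": 0, "rx": 0, "ry": 0, "rz": 0, "fingers": 1},
    {"x": 1, "y": -2.5, "z": 0, "rx": 0, "ry": 0, "rz": 0, "fingers": 1},
    {"x": 1, "y": -2.5, "z": 0, "rx": 0, "ry": 0, "rz": 0, "fingers": 1},
    {"x": 1, "y": -2.5, "z": 0, "rx": 0, "ry": 0, "rz": 0, "fingers": 1},
    {"x": 1, "y": -2, "z": 0, "rx": 0, "ry": 0, "rz": 0, "fingers": 1},
    {"x": 1, "y": -1, "z": 0, "rx": 0, "ry": 0, "rz": 0, "fingers": 1},
    {"x": 0, "y": 0, "z": 0, "rx": 0, "ry": 0, "rz": 0, "fingers": 1},
    {"x": 0, "y": 0, "z": 0, "rx": 0, "ry": 0, "rz": 0, "fingers": 1}
  ]
}}

```text
clock: 6.02
tool_pos: [0.5848, -0.0781, 0.1212]
tool_rot: [0.136, 0.991, 0.0, -0.0]
wrist_force: [-0.2, -0.5, -1.4]
gripper_width: 0.0449
grip_force: 40.9
```

```bash
python3 - <<'E'
from h import *
o,p,W=wristW('w2');print(o['tool_pos'],o['gripper_width'],o['wrist_force'])
E
```

```text
[ 0.58475988 -0.07811639  0.12121833] 0.044881139688475825 [-0.23160721 -0.54491543 -1.44953644]
```

View pics/w2.png

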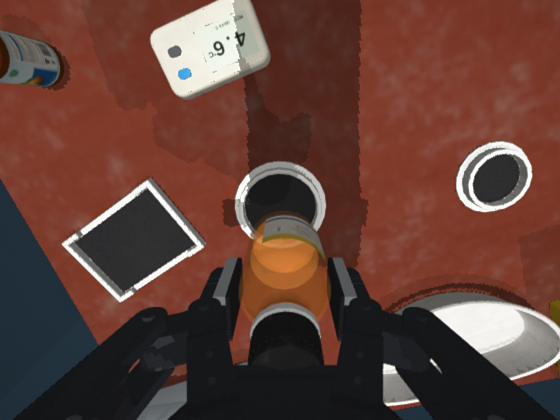

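The bottle is held upright above the large well, with the rim centred near (281,205). This view also shows the logger tray (135,240), the small well (494,177) and the logger (210,50), so I'll locate them from here too.

```bash
cat >> h.py <<'E'
def raywr(fn_img,o,uv,zz):
    c=get_calibration('wrist');T=np.array(c['tool_from_camera']);A=Ro.from_quat(o['tool_rot']).as_matrix()
    uv=np.asarray(uv,float)
    dr=np.stack([(uv[:,0]-c['cx'])/c['fx'],(uv[:,1]-c['cy'])/c['fy'],np.ones(len(uv))],-1)@T[:3,:3].T@A.T
    org=A@T[:3,3]+np.array(o['tool_pos']);return org+dr*((zz-org[2])/dr[:,2])[:,None]
E
python3 - <<'E'
from h import *
o=get_obs();a=cv2.imread('pics/w2.png').astype(int)
white=(a.min(2)>110)
from scipy.optimize import least_squares
for n,u0,u1,v0,v1,zz in [('large',225,340,150,235,.012),('small',445,545,130,220,.012)]:
    m=white[v0:v1,u0:u1].copy()
    dark=((a.max(2)-a.min(2)<30)&(a.max(2)<80))[v0:v1,u0:u1]
    if n=='large': m[215-v0:,255-u0:315-u0]=0
    v,u=np.nonzero(m);p=raywr(0,o,np.c_[u+u0,v+v0],.008)[:,:2]*1000
    f=least_squares(lambda c:np.hypot(*(p-c).T)-(37 if n=='large' else 27),p.mean(0),loss='soft_l1');print(n,len(p),f.x.round(1),'r',np.hypot(*(p-f.x).T).min().round(1),np.hypot(*(p-f.x).T).max().round(1))
m=white[170:305,55:210]
v,u=np.nonzero(m);k=cv2.minAreaRect((raywr(0,o,np.c_[u+55,v+170],.008)[:,:2]*1000).astype(np.float32));print('tray',k)
m=white[0:105,145:275];v,u=np.nonzero(m);k=cv2.minAreaRect((raywr(0,o,np.c_[u+145,v],.014)[:,:2]*1000).astype(np.float32));print('logger(cut?)',k)
E
```

```text
large 1718 [585.6 -82.1] r 31.2 41.7
small 1837 [610.4 105.9] r 18.4 34.3
tray ((583.7781372070312, -224.5277099609375), (79.04927062988281, 112.9101791381836), 18.72560691833496)
logger(cut?) ((448.404296875, -97.89553833007812), (50.16830825805664, 79.90283203125), 5.6359333992004395)
```

Call:
{"op": "servo_tool", "data": {
  "targets": [
    {"x": 0, "y": -0.4, "z": -1, "rx": 0, "ry": 0, "rz": 0, "fingers": 1},
    {"x": 0, "y": 0, "z": -2, "rx": 0, "ry": 0, "rz": 0, "fingers": 1},
    {"x": 0, "y": 0, "z": -2, "rx": 0, "ry": 0, "rz": 0, "fingers": 1},
    {"x": 0, "y": 0, "z": -1, "rx": 0, "ry": 0, "rz": 0, "fingers": 1},
    {"x": 0, "y": 0, "z": -0.7, "rx": 0, "ry": 0, "rz": 0, "fingers": 1},
    {"x": 0, "y": 0, "z": -0.4, "rx": 0, "ry": 0, "rz": 0, "fingers": 1},
    {"x": 0, "y": 0, "z": -0.3, "rx": 0, "ry": 0, "rz": 0, "fingers": 1},
    {"x": 0, "y": 0, "z": 0, "rx": 0, "ry": 0, "rz": 0, "fingers": 1},
    {"x": 0, "y": 0, "z": 0, "rx": 0, "ry": 0, "rz": 0, "fingers": 1}
  ]
}}

```text
clock: 7.2
tool_pos: [0.5852, -0.0833, 0.0477]
tool_rot: [0.136, 0.991, 0.0, 0.0]
wrist_force: [-0.3, 0.5, -2.1]
gripper_width: 0.0449
grip_force: 40.9
```

Call:
{"op": "servo_tool", "data": {
  "targets": [
    {"x": 0, "y": 0, "z": -0.2, "rx": 0, "ry": 0, "rz": 0, "fingers": 1},
    {"x": 0, "y": 0, "z": 0, "rx": 0, "ry": 0, "rz": 0, "fingers": 1},
    {"x": 0, "y": 0, "z": 0, "rx": 0, "ry": 0, "rz": 0, "fingers": 1}
  ]
}}

```text
clock: 7.58
tool_pos: [0.585, -0.0833, 0.0453]
tool_rot: [0.136, 0.991, 0.0, -0.0]
wrist_force: [-0.1, 0.0, -1.8]
gripper_width: 0.0448
grip_force: 40.9
```

Call:
{"op": "servo_tool", "data": {
  "targets": [
    {"x": 0, "y": 0, "z": -0.1, "rx": 0, "ry": 0, "rz": 0, "fingers": 1},
    {"x": 0, "y": 0, "z": 0, "rx": 0, "ry": 0, "rz": 0, "fingers": 1},
    {"x": 0, "y": 0, "z": 0, "rx": 0, "ry": 0, "rz": 0, "fingers": 0},
    {"x": 0, "y": 0, "z": 0, "rx": 0, "ry": 0, "rz": 0, "fingers": -0.3},
    {"x": 0, "y": 0, "z": 0, "rx": 0, "ry": 0, "rz": 0, "fingers": -0.6},
    {"x": 0, "y": 0, "z": 0, "rx": 0, "ry": 0, "rz": 0, "fingers": -1},
    {"x": 0, "y": 0, "z": 0, "rx": 0, "ry": 0, "rz": 0, "fingers": -1},
    {"x": 0, "y": 0, "z": 0, "rx": 0, "ry": 0, "rz": 0, "fingers": -1}
  ]
}}

```text
clock: 8.57
tool_pos: [0.585, -0.0833, 0.0443]
tool_rot: [0.136, 0.991, 0.0, -0.0]
wrist_force: [0.5, 0.0, -0.3]
gripper_width: 0.0853
grip_force: 0.0
```

Call:
{"op": "servo_tool", "data": {
  "targets": [
    {"x": 0, "y": 0, "z": 2, "rx": 0, "ry": 0, "rz": 0, "fingers": -1},
    {"x": 0, "y": 0, "z": 3, "rx": 0, "ry": 0, "rz": 0, "fingers": -1},
    {"x": 0, "y": 0, "z": 3, "rx": 0, "ry": 0, "rz": 0, "fingers": -1},
    {"x": 0, "y": 0, "z": 3, "rx": 0, "ry": 0, "rz": 0, "fingers": -1},
    {"x": 0, "y": 0, "z": 3, "rx": 0, "ry": 0, "rz": 0, "fingers": -1},
    {"x": 0, "y": 0, "z": 2, "rx": 0, "ry": 0, "rz": 0, "fingers": -1},
    {"x": -2, "y": -2, "z": 0, "rx": 0, "ry": 0, "rz": 0, "fingers": -1},
    {"x": -3, "y": -2.6, "z": 0, "rx": 0, "ry": 0, "rz": 0, "fingers": -1},
    {"x": -3, "y": -2.6, "z": 0, "rx": 0, "ry": 0, "rz": 0, "fingers": -1},
    {"x": -3, "y": -2.6, "z": 0, "rx": 0, "ry": 0, "rz": 0, "fingers": -1},
    {"x": -3, "y": -2.6, "z": 0, "rx": 0, "ry": 0, "rz": 0, "fingers": -1},
    {"x": -2.4, "y": -2.4, "z": 0, "rx": 0, "ry": 0, "rz": 0, "fingers": -1},
    {"x": 0, "y": 0, "z": 0, "rx": 0, "ry": 0, "rz": 0, "fingers": -1},
    {"x": 0, "y": 0, "z": 0, "rx": 0, "ry": 0, "rz": 0, "fingers": -1}
  ]
}}

```text
clock: 10.32
tool_pos: [0.4215, -0.231, 0.2052]
tool_rot: [0.136, 0.991, 0.0, 0.001]
wrist_force: [1.0, 0.8, 0.1]
gripper_width: 0.0854
grip_force: 0.0
```

```bash
python3 - <<'E'
from h import *
o,p,W=wristW('w3');print(o['tool_pos'],o['clock'])
pts(W,.421,-.231,.04,.09,.115);pts(W,.421,-.231,.04,.06,.08);pts(W,.421,-.231,.04,.02,.06)
pts(W,.585,-.082,.05,.1,.12)
E
```

```text
[ 0.42147958 -0.23098834  0.20523566] 10.325
190 mean [ 0.42   -0.2306  0.0981] zmax 0.1033 rect [ 421.2 -230.9] [12.5 12.2] 75.9
525 mean [ 0.4162 -0.2297  0.0699] zmax 0.08 rect [ 419.9 -230.9] [30.2 26.7] 82.7
315 mean [ 0.4106 -0.2277  0.0458] zmax 0.06 rect [ 419.5 -230.7] [32.9 28.8] 73.6
548 mean [ 0.5801 -0.0872  0.109 ] zmax 0.1144 rect [582.1 -85.8] [17.6 26.1] 15.4
```

View pics/w3.png

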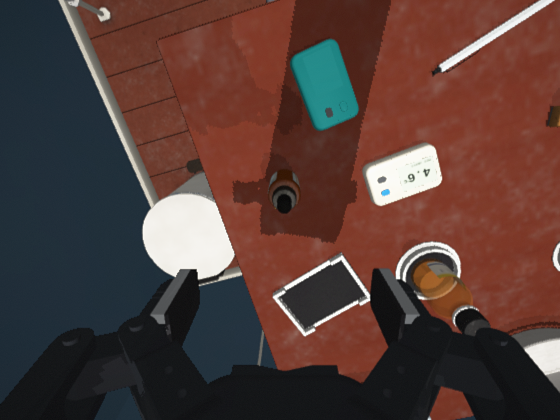

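The dropper's bulb at (284,203) is centred under the gripper at (0.421, -0.231). The amber bottle stands in its well at (435,275). Descending.

Call:
{"op": "servo_tool", "data": {
  "targets": [
    {"x": 0, "y": 0, "z": -2.5, "rx": 0, "ry": 0, "rz": 0, "fingers": -1},
    {"x": 0, "y": 0, "z": -3, "rx": 0, "ry": 0, "rz": 0, "fingers": -1},
    {"x": 0, "y": 0, "z": -3, "rx": 0, "ry": 0, "rz": 0, "fingers": -1},
    {"x": 0, "y": 0, "z": -3, "rx": 0, "ry": 0, "rz": 0, "fingers": -1},
    {"x": 0, "y": 0, "z": -2.5, "rx": 0, "ry": 0, "rz": 0, "fingers": -1},
    {"x": 0, "y": 0, "z": -1.5, "rx": 0, "ry": 0, "rz": 0, "fingers": -1},
    {"x": 0, "y": 0, "z": -1, "rx": 0, "ry": 0, "rz": 0, "fingers": -1},
    {"x": 0, "y": 0, "z": -0.7, "rx": 0, "ry": 0, "rz": 0, "fingers": -1},
    {"x": 0, "y": 0, "z": 0, "rx": 0, "ry": 0, "rz": 0, "fingers": -0.4},
    {"x": 0, "y": 0, "z": 0, "rx": 0, "ry": 0, "rz": 0, "fingers": 0},
    {"x": 0, "y": 0, "z": 0, "rx": 0, "ry": 0, "rz": 0, "fingers": 0.2},
    {"x": 0, "y": 0, "z": 0, "rx": 0, "ry": 0, "rz": 0, "fingers": 0.4},
    {"x": 0, "y": 0, "z": 0, "rx": 0, "ry": 0, "rz": 0, "fingers": 0.6},
    {"x": 0, "y": 0, "z": 0, "rx": 0, "ry": 0, "rz": 0, "fingers": 1},
    {"x": 0, "y": 0, "z": 0, "rx": 0, "ry": 0, "rz": 0, "fingers": 1},
    {"x": 0, "y": 0, "z": 0, "rx": 0, "ry": 0, "rz": 0, "fingers": 1}
  ],
  "grip_force": 35
}}

```text
clock: 12.38
tool_pos: [0.4213, -0.2314, 0.0329]
tool_rot: [0.137, 0.991, 0.0, 0.0]
wrist_force: [-1.8, 0.5, 6.3]
gripper_width: 0.0307
grip_force: 34.7
```

Call:
{"op": "servo_tool", "data": {
  "targets": [
    {"x": 0, "y": 0, "z": 1, "rx": 0, "ry": 0, "rz": 0, "fingers": 1},
    {"x": 0, "y": 0, "z": 2, "rx": 0, "ry": 0, "rz": 0, "fingers": 1},
    {"x": 0, "y": 0, "z": 3, "rx": 0, "ry": 0, "rz": 0, "fingers": 1},
    {"x": 0, "y": 1, "z": 3, "rx": 0, "ry": 0, "rz": 0, "fingers": 1},
    {"x": 0, "y": 2, "z": 0, "rx": 0, "ry": 0, "rz": 0, "fingers": 1},
    {"x": 0, "y": 3, "z": 0, "rx": 0, "ry": 0, "rz": 0, "fingers": 1},
    {"x": 0, "y": 3, "z": 0, "rx": 0, "ry": 0, "rz": 0, "fingers": 1},
    {"x": 0, "y": 3, "z": 0, "rx": 0, "ry": 0, "rz": 0, "fingers": 1},
    {"x": 0, "y": 3, "z": 0, "rx": 0, "ry": 0, "rz": 0, "fingers": 1},
    {"x": 0, "y": 3, "z": 0, "rx": 0, "ry": 0, "rz": 0, "fingers": 1},
    {"x": 1, "y": 3, "z": 0, "rx": 0, "ry": 0, "rz": 0, "fingers": 1},
    {"x": 2, "y": 3, "z": 0, "rx": 0, "ry": 0, "rz": 0, "fingers": 1},
    {"x": 2.5, "y": 2, "z": 0, "rx": 0, "ry": 0, "rz": 0, "fingers": 1},
    {"x": 2.5, "y": 2, "z": 0, "rx": 0, "ry": 0, "rz": 0, "fingers": 1},
    {"x": 3, "y": 2, "z": 0, "rx": 0, "ry": 0, "rz": 0, "fingers": 1},
    {"x": 3, "y": 1.8, "z": 0, "rx": 0, "ry": 0, "rz": 0, "fingers": 1},
    {"x": 2.5, "y": 1, "z": 0, "rx": 0, "ry": 0, "rz": 0, "fingers": 1},
    {"x": 2.4, "y": 0, "z": 0, "rx": 0, "ry": 0, "rz": 0, "fingers": 1},
    {"x": 0, "y": 0, "z": 0, "rx": 0, "ry": 0, "rz": 0, "fingers": 1},
    {"x": 0, "y": 0, "z": 0, "rx": 0, "ry": 0, "rz": 0, "fingers": 1}
  ]
}}

```text
clock: 14.88
tool_pos: [0.6094, 0.0965, 0.1224]
tool_rot: [0.137, 0.991, -0.0, -0.0]
wrist_force: [-0.0, -1.0, -1.9]
gripper_width: 0.0312
grip_force: 34.9
```

```bash
python3 - <<'E'
from h import *
o,p,W=wristW('w4');print(o['tool_pos'],o['gripper_width'])
E
```

```text
[0.60936903 0.0965195  0.12241595] 0.03121449815751586
```

View pics/w4.png

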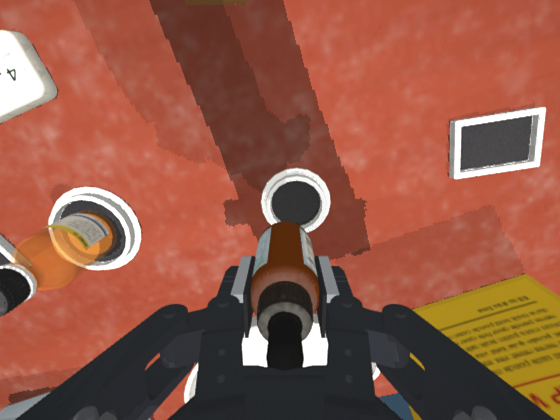

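The dropper is held upright, and the small well is at (296,201). I'll measure the well and the stamp tray (497,143) from here.

```bash
python3 - <<'E'
from h import *
from scipy.optimize import least_squares
o=get_obs();a=cv2.imread('pics/w4.png').astype(int);white=(a.min(2)>110)
m=white[160:240,250:340].copy();m[218-160:,:]=0
v,u=np.nonzero(m);p=raywr(0,o,np.c_[u+250,v+160],.008)[:,:2]*1000
f=least_squares(lambda c:np.hypot(*(p-c).T)-27,p.mean(0),loss='soft_l1');d=np.hypot(*(p-f.x).T);print('small',len(p),f.x.round(1),d.min(),d.max())
m=white[95:190,440:555];v,u=np.nonzero(m);print('stamp tray',cv2.minAreaRect((raywr(0,o,np.c_[u+440,v+95],.008)[:,:2]*1000).astype(np.float32)))
E
```

```text
small 1425 [610.1 107. ] 20.202543940482037 32.049581347916316
stamp tray ((605.7368774414062, 283.3905944824219), (77.48278045654297, 51.29396057128906), 83.36515045166016)
```

Call:
{"op": "servo_tool", "data": {
  "targets": [
    {"x": 0.1, "y": 1.0, "z": 0, "rx": 0, "ry": 0, "rz": 0, "fingers": 1},
    {"x": 0, "y": 0, "z": -1, "rx": 0, "ry": 0, "rz": 0, "fingers": 1},
    {"x": 0, "y": 0, "z": -2, "rx": 0, "ry": 0, "rz": 0, "fingers": 1},
    {"x": 0, "y": 0, "z": -2, "rx": 0, "ry": 0, "rz": 0, "fingers": 1},
    {"x": 0, "y": 0, "z": -1.5, "rx": 0, "ry": 0, "rz": 0, "fingers": 1},
    {"x": 0, "y": 0, "z": -0.8, "rx": 0, "ry": 0, "rz": 0, "fingers": 1},
    {"x": 0, "y": 0, "z": -0.5, "rx": 0, "ry": 0, "rz": 0, "fingers": 1},
    {"x": 0, "y": 0, "z": -0.5, "rx": 0, "ry": 0, "rz": 0, "fingers": 1},
    {"x": 0, "y": 0, "z": 0, "rx": 0, "ry": 0, "rz": 0, "fingers": 1},
    {"x": 0, "y": 0, "z": 0, "rx": 0, "ry": 0, "rz": 0, "fingers": 1}
  ]
}}

```text
clock: 16.18
tool_pos: [0.6113, 0.1068, 0.0397]
tool_rot: [0.136, 0.991, 0.0, 0.0]
wrist_force: [0.2, 0.6, 0.3]
gripper_width: 0.0311
grip_force: 34.9
```

Call:
{"op": "servo_tool", "data": {
  "targets": [
    {"x": 0, "y": 0, "z": -0.2, "rx": 0, "ry": 0, "rz": 0, "fingers": 1},
    {"x": 0, "y": 0, "z": 0, "rx": 0, "ry": 0, "rz": 0, "fingers": 1},
    {"x": 0, "y": 0, "z": 0, "rx": 0, "ry": 0, "rz": 0, "fingers": 1}
  ]
}}

```text
clock: 16.55
tool_pos: [0.611, 0.1067, 0.0374]
tool_rot: [0.136, 0.991, 0.0, 0.0]
wrist_force: [-0.7, -0.0, -1.2]
gripper_width: 0.0304
grip_force: 34.9
```

Call:
{"op": "servo_tool", "data": {
  "targets": [
    {"x": 0, "y": 0, "z": -0.2, "rx": 0, "ry": 0, "rz": 0, "fingers": 1},
    {"x": 0, "y": 0, "z": 0, "rx": 0, "ry": 0, "rz": 0, "fingers": 1},
    {"x": 0, "y": 0, "z": 0, "rx": 0, "ry": 0, "rz": 0, "fingers": 0.2},
    {"x": 0, "y": 0, "z": 0, "rx": 0, "ry": 0, "rz": 0, "fingers": -0.1},
    {"x": 0, "y": 0, "z": 0, "rx": 0, "ry": 0, "rz": 0, "fingers": -0.5},
    {"x": 0, "y": 0, "z": 0, "rx": 0, "ry": 0, "rz": 0, "fingers": -1},
    {"x": 0, "y": 0, "z": 0, "rx": 0, "ry": 0, "rz": 0, "fingers": -1},
    {"x": 0, "y": 0, "z": 0, "rx": 0, "ry": 0, "rz": 0, "fingers": -1}
  ]
}}

```text
clock: 17.55
tool_pos: [0.611, 0.1067, 0.0353]
tool_rot: [0.136, 0.991, 0.0, -0.0]
wrist_force: [-1.4, 0.6, 0.3]
gripper_width: 0.0853
grip_force: 0.0
```

Call:
{"op": "servo_tool", "data": {
  "targets": [
    {"x": 0, "y": 0, "z": 2, "rx": 0, "ry": 0, "rz": 0, "fingers": -1},
    {"x": 0, "y": 0, "z": 3, "rx": 0, "ry": 0, "rz": 0, "fingers": -1},
    {"x": 0, "y": 0, "z": 3, "rx": 0, "ry": 0, "rz": 0, "fingers": -1},
    {"x": 0, "y": 0, "z": 3, "rx": 0, "ry": 0, "rz": 0, "fingers": -1},
    {"x": 0, "y": 0, "z": 3, "rx": 0, "ry": 0, "rz": 0, "fingers": -1},
    {"x": 0, "y": 0, "z": 2, "rx": 0, "ry": 0, "rz": 0, "fingers": -1},
    {"x": -1, "y": -1, "z": 0, "rx": 0, "ry": 0, "rz": -4, "fingers": -1},
    {"x": -2, "y": -2.5, "z": 0, "rx": 0, "ry": 0, "rz": -8, "fingers": -1},
    {"x": -2, "y": -2.5, "z": 0, "rx": 0, "ry": 0, "rz": -8, "fingers": -1},
    {"x": -2, "y": -2.5, "z": 0, "rx": 0, "ry": 0, "rz": -8, "fingers": -1},
    {"x": -2, "y": -2.5, "z": 0, "rx": 0, "ry": 0, "rz": -8, "fingers": -1},
    {"x": -2, "y": -2.5, "z": 0, "rx": 0, "ry": 0, "rz": -8, "fingers": -1},
    {"x": -2, "y": -2.5, "z": 0, "rx": 0, "ry": 0, "rz": -8, "fingers": -1},
    {"x": -2, "y": -2.5, "z": 0, "rx": 0, "ry": 0, "rz": -8, "fingers": -1},
    {"x": -1.3, "y": -2, "z": 0, "rx": 0, "ry": 0, "rz": -6, "fingers": -1},
    {"x": 0, "y": 0, "z": 0, "rx": 0, "ry": 0, "rz": -3, "fingers": -1},
    {"x": 0, "y": 0, "z": 0, "rx": 0, "ry": 0, "rz": 0, "fingers": -1},
    {"x": 0, "y": 0, "z": 0, "rx": 0, "ry": 0, "rz": 0, "fingers": -1}
  ]
}}

```text
clock: 19.8
tool_pos: [0.4482, -0.0981, 0.1959]
tool_rot: [0.673, 0.74, 0.0, 0.0]
wrist_force: [0.3, 0.4, -0.2]
gripper_width: 0.0851
grip_force: 0.0
```

```bash
python3 - <<'E'
from h import *
o,p,W=wristW('w5');A=Ro.from_quat(o['tool_rot']).as_matrix();print(o['tool_pos'],'yaw_y',np.degrees(np.arctan2(A[1,1],A[0,1])),A[:,2].round(3),np.round(o['q'],2))
pts(W,.448,-.098,.055,.009,.025)
E
```

```text
[ 0.44821634 -0.0981004   0.19592384] yaw_y 5.400760641926353 [ 0.001  0.    -1.   ] [-0.46 -0.04  0.57  1.96  0.03  1.22  0.19]
3102 mean [ 0.4484 -0.0955  0.0165] zmax 0.0195 rect [448.6 -97.3] [50.6 79.5] 5.6
```

View pics/w5.png

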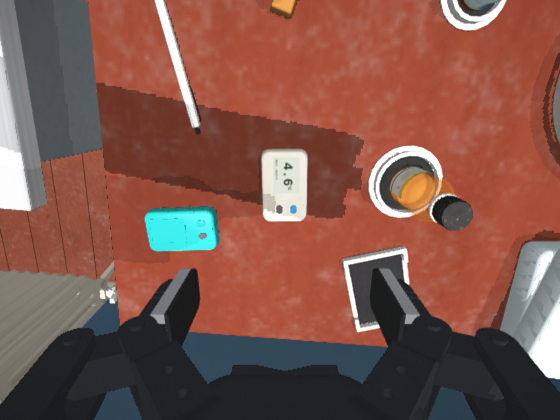

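The logger is centred at (284,185) and aligned within 0.3°. Descending.

Call:
{"op": "servo_tool", "data": {
  "targets": [
    {"x": 0, "y": 0.05, "z": -3, "rx": 0, "ry": 0, "rz": 0, "fingers": -1},
    {"x": 0, "y": 0, "z": -3, "rx": 0, "ry": 0, "rz": 0, "fingers": -1},
    {"x": 0, "y": 0, "z": -3, "rx": 0, "ry": 0, "rz": 0, "fingers": -1},
    {"x": 0, "y": 0, "z": -3, "rx": 0, "ry": 0, "rz": 0, "fingers": -1},
    {"x": 0, "y": 0, "z": -3, "rx": 0, "ry": 0, "rz": 0, "fingers": -0.7},
    {"x": 0, "y": 0, "z": -2, "rx": 0, "ry": 0, "rz": 0, "fingers": -0.5},
    {"x": 0, "y": 0, "z": -1, "rx": 0, "ry": 0, "rz": 0, "fingers": -0.5},
    {"x": 0, "y": 0, "z": -0.5, "rx": 0, "ry": 0, "rz": 0, "fingers": -0.5},
    {"x": 0, "y": 0, "z": -0.5, "rx": 0, "ry": 0, "rz": 0, "fingers": -0.5},
    {"x": 0, "y": 0, "z": 0, "rx": 0, "ry": 0, "rz": 0, "fingers": -0.5},
    {"x": 0, "y": 0, "z": 0, "rx": 0, "ry": 0, "rz": 0, "fingers": -0.5}
  ]
}}

```text
clock: 21.22
tool_pos: [0.4483, -0.0978, 0.0057]
tool_rot: [0.674, 0.739, 0.0, 0.0]
wrist_force: [-0.2, 0.1, 0.7]
gripper_width: 0.0641
grip_force: 0.0
```

```bash
python3 - <<'E'
from h import *
o,p,W=wristW('w6');z=W[...,2];R=Ro.from_quat(o['tool_rot']).as_matrix()
L=(W-np.array(o['tool_pos']))@R
# nearest-to-desk finger points: tool |y| 20..60, |x|<14
m=(abs(L[...,1])>.02)&(abs(L[...,1])<.062)&(abs(L[...,0])<.02)&(z>.02)
print(o['tool_pos'],m.sum(),np.nanpercentile(L[...,2][m],[50,95,99.5]) if m.any() else '')
E
```

```text
[ 0.44828223 -0.09778471  0.00572248] 28945 [-0.06870956 -0.02868851 -0.01599587]
```

View pics/w6.png

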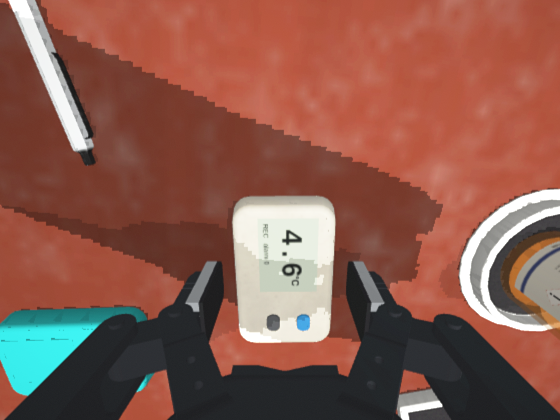

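The fingers straddle the cream logger symmetrically. Going slightly lower, then closing.

Call:
{"op": "servo_tool", "data": {
  "targets": [
    {"x": 0, "y": 0, "z": -0.3, "rx": 0, "ry": 0, "rz": 0, "fingers": -0.5},
    {"x": 0, "y": 0, "z": -0.3, "rx": 0, "ry": 0, "rz": 0, "fingers": -0.5},
    {"x": 0, "y": 0, "z": 0, "rx": 0, "ry": 0, "rz": 0, "fingers": -0.3},
    {"x": 0, "y": 0, "z": 0, "rx": 0, "ry": 0, "rz": 0, "fingers": 0},
    {"x": 0, "y": 0, "z": 0, "rx": 0, "ry": 0, "rz": 0, "fingers": 1},
    {"x": 0, "y": 0, "z": 0, "rx": 0, "ry": 0, "rz": 0, "fingers": 1},
    {"x": 0, "y": 0, "z": 0, "rx": 0, "ry": 0, "rz": 0, "fingers": 1}
  ],
  "grip_force": 30
}}

```text
clock: 22.15
tool_pos: [0.448, -0.0978, -0.0005]
tool_rot: [0.674, 0.739, 0.0, -0.0]
wrist_force: [-2.5, 0.3, 6.1]
gripper_width: 0.0501
grip_force: 31.1
```

Call:
{"op": "servo_tool", "data": {
  "targets": [
    {"x": 0, "y": 0, "z": 1, "rx": 0, "ry": 0, "rz": 0, "fingers": 1},
    {"x": 0, "y": 0, "z": 2, "rx": 0, "ry": 0, "rz": 0, "fingers": 1},
    {"x": 0, "y": -1, "z": 2, "rx": 0, "ry": 0, "rz": 0, "fingers": 1},
    {"x": 0, "y": -2, "z": 1, "rx": 0, "ry": 0, "rz": 1.5, "fingers": 1},
    {"x": 0, "y": -2.5, "z": 0, "rx": 0, "ry": 0, "rz": 2, "fingers": 1},
    {"x": 1, "y": -2.5, "z": 0, "rx": 0, "ry": 0, "rz": 2, "fingers": 1},
    {"x": 2, "y": -2.5, "z": 0, "rx": 0, "ry": 0, "rz": 2, "fingers": 1},
    {"x": 2.5, "y": -1.5, "z": 0, "rx": 0, "ry": 0, "rz": 2, "fingers": 1},
    {"x": 2.5, "y": -0.7, "z": 0, "rx": 0, "ry": 0, "rz": 2, "fingers": 1},
    {"x": 2.5, "y": 0, "z": 0, "rx": 0, "ry": 0, "rz": 1.8, "fingers": 1},
    {"x": 2, "y": 0, "z": 0, "rx": 0, "ry": 0, "rz": 0, "fingers": 1},
    {"x": 1, "y": 0, "z": 0, "rx": 0, "ry": 0, "rz": 0, "fingers": 1},
    {"x": 0, "y": 0, "z": 0, "rx": 0, "ry": 0, "rz": 0, "fingers": 1},
    {"x": 0, "y": 0, "z": 0, "rx": 0, "ry": 0, "rz": 0, "fingers": 1}
  ]
}}

```text
clock: 23.9
tool_pos: [0.5822, -0.225, 0.0594]
tool_rot: [0.584, 0.812, -0.0, -0.0]
wrist_force: [-1.6, -0.3, -0.3]
gripper_width: 0.0499
grip_force: 31.5
```

```bash
python3 - <<'E'
from h import *
o,p,W=wristW('w7');A=Ro.from_quat(o['tool_rot']).as_matrix();print(o['tool_pos'],o['gripper_width'],'yaw_y',np.degrees(np.arctan2(A[1,1],A[0,1])))
pts(W,.583,-.225,.06,.055,.09)
E
```

```text
[ 0.58219726 -0.22500049  0.05942532] 0.049851246412534446 yaw_y 18.574483548612132
16711 mean [ 0.5805 -0.2188  0.0764] zmax 0.09 rect [ 582.3 -224.2] [77.6 80.5] 18.8
```

View pics/w7.png

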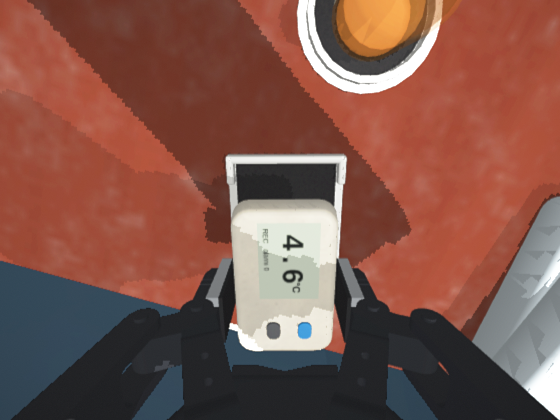

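The logger is level and aligned over the tray. The tray's far end shows at (286,160). Lowering it in.

Call:
{"op": "servo_tool", "data": {
  "targets": [
    {"x": 0.05, "y": 0, "z": -1, "rx": 0, "ry": 0, "rz": 0, "fingers": 1},
    {"x": 0, "y": 0, "z": -2, "rx": 0, "ry": 0, "rz": 0, "fingers": 1},
    {"x": 0, "y": 0, "z": -1, "rx": 0, "ry": 0, "rz": 0, "fingers": 1},
    {"x": 0, "y": 0, "z": -0.7, "rx": 0, "ry": 0, "rz": 0, "fingers": 1},
    {"x": 0, "y": 0, "z": -0.5, "rx": 0, "ry": 0, "rz": 0, "fingers": 1},
    {"x": 0, "y": 0, "z": -0.4, "rx": 0, "ry": 0, "rz": 0, "fingers": 1},
    {"x": 0, "y": 0, "z": 0, "rx": 0, "ry": 0, "rz": 0, "fingers": 1},
    {"x": 0, "y": 0, "z": 0, "rx": 0, "ry": 0, "rz": 0, "fingers": 1}
  ]
}}

```text
clock: 24.95
tool_pos: [0.5837, -0.2248, 0.0036]
tool_rot: [0.583, 0.812, 0.0, 0.0]
wrist_force: [-0.5, -0.0, -0.1]
gripper_width: 0.0502
grip_force: 31.5
```

Call:
{"op": "servo_tool", "data": {
  "targets": [
    {"x": 0, "y": 0, "z": -0.05, "rx": 0, "ry": 0, "rz": 0, "fingers": -0.3},
    {"x": 0, "y": 0, "z": 0, "rx": 0, "ry": 0, "rz": 0, "fingers": -0.5},
    {"x": 0, "y": 0, "z": 0, "rx": 0, "ry": 0, "rz": 0, "fingers": -0.6},
    {"x": 0, "y": 0, "z": 0, "rx": 0, "ry": 0, "rz": 0, "fingers": -0.6},
    {"x": 0, "y": 0, "z": 2, "rx": 0, "ry": 0, "rz": 0, "fingers": -0.6},
    {"x": 0, "y": 0, "z": 4, "rx": 0, "ry": 0, "rz": 0, "fingers": -0.6},
    {"x": 0, "y": 0, "z": 4, "rx": 0, "ry": 0, "rz": 0, "fingers": -0.6},
    {"x": 0, "y": 0, "z": 4, "rx": 0, "ry": 0, "rz": 0, "fingers": -0.6},
    {"x": 0, "y": 0, "z": 4, "rx": 0, "ry": 0, "rz": 0, "fingers": -0.6},
    {"x": 0, "y": 0, "z": 0, "rx": 0, "ry": 0, "rz": 0, "fingers": -0.6}
  ]
}}

```text
clock: 26.2
tool_pos: [0.585, -0.2259, 0.1878]
tool_rot: [0.584, 0.812, 0.001, 0.003]
wrist_force: [-0.2, 0.2, -0.5]
gripper_width: 0.0681
grip_force: 0.0
```

Call:
{"op": "servo_tool", "data": {
  "targets": [
    {"x": -1, "y": 2, "z": 0, "rx": 0, "ry": 0, "rz": 0, "fingers": -1},
    {"x": -1.5, "y": 3, "z": 0, "rx": 0, "ry": 0, "rz": 0, "fingers": -1},
    {"x": -1.5, "y": 3, "z": 0, "rx": 0, "ry": 0, "rz": 0, "fingers": -1},
    {"x": -1.5, "y": 3, "z": 0, "rx": 0, "ry": 0, "rz": 0, "fingers": -1},
    {"x": -1.5, "y": 3, "z": 0, "rx": 0, "ry": 0, "rz": 0, "fingers": -1},
    {"x": -1.5, "y": 3, "z": 0, "rx": 0, "ry": 0, "rz": 0, "fingers": -1},
    {"x": -1.5, "y": 3, "z": 0, "rx": 0, "ry": 0, "rz": 0, "fingers": -1},
    {"x": -1.5, "y": 3, "z": 0, "rx": 0, "ry": 0, "rz": 0, "fingers": -1},
    {"x": -1.5, "y": 3, "z": 0, "rx": 0, "ry": 0, "rz": 0, "fingers": -1},
    {"x": -1.5, "y": 3, "z": 0, "rx": 0, "ry": 0, "rz": 0, "fingers": -1},
    {"x": -0.5, "y": 2.6, "z": 0, "rx": 0, "ry": 0, "rz": 0, "fingers": -1},
    {"x": 0, "y": 0, "z": 0, "rx": 0, "ry": 0, "rz": 0, "fingers": -1},
    {"x": 0, "y": 0, "z": 0, "rx": 0, "ry": 0, "rz": 0, "fingers": -1}
  ]
}}

```text
clock: 27.82
tool_pos: [0.4336, 0.0904, 0.183]
tool_rot: [0.584, 0.812, 0.0, 0.0]
wrist_force: [-0.5, -1.4, -0.9]
gripper_width: 0.0856
grip_force: 0.0
```

```bash
python3 - <<'E'
from h import *
o,p,W=wristW('w8');A=Ro.from_quat(o['tool_rot']).as_matrix();print(o['tool_pos'],o['clock'],'yaw_y',np.degrees(np.arctan2(A[1,1],A[0,1])))
pts(W,.434,.091,.035,.06,.09);pts(W,.434,.091,.035,.01,.02)
E
```

```text
[0.43356842 0.09043322 0.18297006] 27.825 yaw_y 18.57073047082137
461 mean [0.4341 0.0939 0.0677] zmax 0.0723 rect [434.3  92.9] [21.1 21.1] 18.0
446 mean [0.4343 0.1002 0.0148] zmax 0.0199 rect [434.6  92.6] [44.  20.3] 74.8
```

View pics/w8.png

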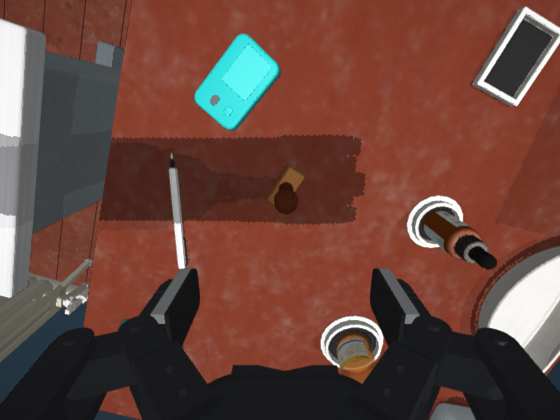

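The stamp knob at (286,198) is centred under the gripper, and the dropper stands in its well at (435,220). The stamp is at (0.434, 0.092), with its long axis at 74.7°.

Call:
{"op": "servo_tool", "data": {
  "targets": [
    {"x": 0, "y": 0.15, "z": -2, "rx": 0, "ry": 0, "rz": 0, "fingers": -1},
    {"x": 0, "y": 0, "z": -3, "rx": 0, "ry": 0, "rz": 0, "fingers": -1},
    {"x": 0, "y": 0, "z": -3, "rx": 0, "ry": 0, "rz": 0, "fingers": -1},
    {"x": 0, "y": 0, "z": -3, "rx": 0, "ry": 0, "rz": 0, "fingers": -1},
    {"x": 0, "y": 0, "z": -2, "rx": 0, "ry": 0, "rz": 0, "fingers": -1},
    {"x": 0, "y": 0, "z": -1, "rx": 0, "ry": 0, "rz": 0, "fingers": -0.7},
    {"x": 0, "y": 0, "z": -1, "rx": 0, "ry": 0, "rz": 0, "fingers": -0.4},
    {"x": 0, "y": 0, "z": 0, "rx": 0, "ry": 0, "rz": 0, "fingers": 0},
    {"x": 0, "y": 0, "z": 0, "rx": 0, "ry": 0, "rz": 0, "fingers": 0.2},
    {"x": 0, "y": 0, "z": 0, "rx": 0, "ry": 0, "rz": 0, "fingers": 0.4},
    {"x": 0, "y": 0, "z": 0, "rx": 0, "ry": 0, "rz": 0, "fingers": 0.6},
    {"x": 0, "y": 0, "z": 0, "rx": 0, "ry": 0, "rz": 0, "fingers": 1},
    {"x": 0, "y": 0, "z": 0, "rx": 0, "ry": 0, "rz": 0, "fingers": 1},
    {"x": 0, "y": 0, "z": 0, "rx": 0, "ry": 0, "rz": 0, "fingers": 1}
  ],
  "grip_force": 30
}}

```text
clock: 29.62
tool_pos: [0.434, 0.0929, 0.0334]
tool_rot: [0.583, 0.812, 0.001, 0.0]
wrist_force: [-0.1, -0.3, 7.0]
gripper_width: 0.0203
grip_force: 29.3
```

Call:
{"op": "servo_tool", "data": {
  "targets": [
    {"x": 0, "y": 0, "z": 1, "rx": 0, "ry": 0, "rz": 0, "fingers": 1},
    {"x": 0, "y": 0, "z": 2, "rx": 0, "ry": 0, "rz": 0, "fingers": 1},
    {"x": 0, "y": 1, "z": 2, "rx": 0, "ry": 0, "rz": 0, "fingers": 1},
    {"x": 0, "y": 2, "z": 1, "rx": 0, "ry": 0, "rz": 1, "fingers": 1},
    {"x": 1, "y": 2.5, "z": 0, "rx": 0, "ry": 0, "rz": 1, "fingers": 1},
    {"x": 1, "y": 2.5, "z": 0, "rx": 0, "ry": 0, "rz": 1, "fingers": 1},
    {"x": 1.5, "y": 2.5, "z": 0, "rx": 0, "ry": 0, "rz": 1, "fingers": 1},
    {"x": 2, "y": 2.5, "z": 0, "rx": 0, "ry": 0, "rz": 1, "fingers": 1},
    {"x": 2.5, "y": 2.5, "z": 0, "rx": 0, "ry": 0, "rz": 1, "fingers": 1},
    {"x": 2.5, "y": 2, "z": 0, "rx": 0, "ry": 0, "rz": 1, "fingers": 1},
    {"x": 2.5, "y": 1, "z": 0, "rx": 0, "ry": 0, "rz": 1, "fingers": 1},
    {"x": 2.5, "y": 0.5, "z": 0, "rx": 0, "ry": 0, "rz": 0.5, "fingers": 1},
    {"x": 1.6, "y": 0, "z": 0, "rx": 0, "ry": 0, "rz": 0, "fingers": 1},
    {"x": 0, "y": 0, "z": 0, "rx": 0, "ry": 0, "rz": 0, "fingers": 1},
    {"x": 0, "y": 0, "z": 0, "rx": 0, "ry": 0, "rz": 0, "fingers": 1}
  ]
}}

```text
clock: 31.5
tool_pos: [0.6035, 0.2834, 0.0924]
tool_rot: [0.521, 0.853, -0.0, -0.0]
wrist_force: [0.5, 0.1, -1.1]
gripper_width: 0.0205
grip_force: 29.4
```

```bash
python3 - <<'E'
from h import *
o,p,W=wristW('w9');A=Ro.from_quat(o['tool_rot']).as_matrix();print(o['tool_pos'],'yaw_y',np.degrees(np.arctan2(A[1,1],A[0,1])))
pts(W,.605,.283,.035,.06,.085)
E
```

```text
[0.60346551 0.28343719 0.09236659] yaw_y 27.165628174878258
1823 mean [0.6025 0.2925 0.0732] zmax 0.085 rect [603.3 283.5] [45.6 21.3] 82.4
```

View pics/w9.png

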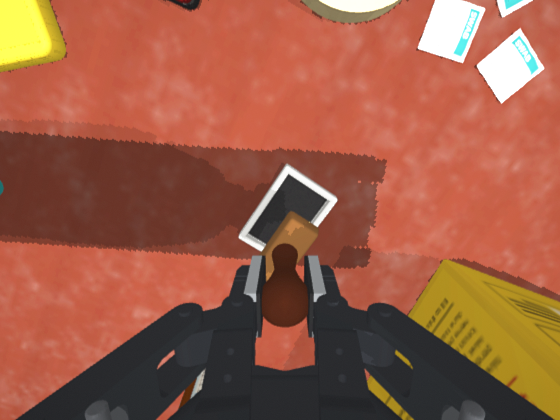

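The stamp is aligned over its tray (82.4° against 83.3°), with the tray at (288,208). Lowering.

Call:
{"op": "servo_tool", "data": {
  "targets": [
    {"x": 0.15, "y": 0, "z": -1, "rx": 0, "ry": 0, "rz": 0.8, "fingers": 1},
    {"x": 0, "y": 0, "z": -2, "rx": 0, "ry": 0, "rz": 0, "fingers": 1},
    {"x": 0, "y": 0, "z": -1, "rx": 0, "ry": 0, "rz": 0, "fingers": 1},
    {"x": 0, "y": 0, "z": -0.7, "rx": 0, "ry": 0, "rz": 0, "fingers": 1},
    {"x": 0, "y": 0, "z": -0.5, "rx": 0, "ry": 0, "rz": 0, "fingers": 1},
    {"x": 0, "y": 0, "z": -0.4, "rx": 0, "ry": 0, "rz": 0, "fingers": 1},
    {"x": 0, "y": 0, "z": 0, "rx": 0, "ry": 0, "rz": 0, "fingers": 1},
    {"x": 0, "y": 0, "z": 0, "rx": 0, "ry": 0, "rz": 0, "fingers": 1}
  ]
}}

```text
clock: 32.55
tool_pos: [0.6061, 0.2828, 0.0371]
tool_rot: [0.516, 0.857, 0.0, 0.0]
wrist_force: [-0.1, 0.6, -0.0]
gripper_width: 0.0205
grip_force: 29.4
```

Call:
{"op": "servo_tool", "data": {
  "targets": [
    {"x": 0, "y": 0, "z": -0.1, "rx": 0, "ry": 0, "rz": 0, "fingers": 1},
    {"x": 0, "y": 0, "z": 0, "rx": 0, "ry": 0, "rz": 0, "fingers": 1},
    {"x": 0, "y": 0, "z": 0, "rx": 0, "ry": 0, "rz": 0, "fingers": 0.4},
    {"x": 0, "y": 0, "z": 0, "rx": 0, "ry": 0, "rz": 0, "fingers": 0.2},
    {"x": 0, "y": 0, "z": 0, "rx": 0, "ry": 0, "rz": 0, "fingers": -0.2},
    {"x": 0, "y": 0, "z": 0, "rx": 0, "ry": 0, "rz": 0, "fingers": -0.5},
    {"x": 0, "y": 0, "z": 0, "rx": 0, "ry": 0, "rz": 0, "fingers": -0.5},
    {"x": 0, "y": 0, "z": 2, "rx": 0, "ry": 0, "rz": 0, "fingers": -0.5},
    {"x": 0, "y": 0, "z": 4, "rx": 0, "ry": 0, "rz": 0, "fingers": -0.5},
    {"x": 0, "y": 0, "z": 4, "rx": 0, "ry": 0, "rz": 0, "fingers": -0.5},
    {"x": 0, "y": 0, "z": 4, "rx": 0, "ry": 0, "rz": 0, "fingers": -0.5},
    {"x": 0, "y": 0, "z": 4, "rx": 0, "ry": 0, "rz": 0, "fingers": -0.5},
    {"x": -4, "y": 0, "z": 0, "rx": 0, "ry": 0, "rz": 0, "fingers": -0.5},
    {"x": -4, "y": 0, "z": 0, "rx": 0, "ry": 0, "rz": 0, "fingers": -0.5},
    {"x": -4, "y": 0, "z": 0, "rx": 0, "ry": 0, "rz": 0, "fingers": -0.5},
    {"x": -4, "y": 0, "z": 0, "rx": 0, "ry": 0, "rz": 0, "fingers": -0.5},
    {"x": -2, "y": 0, "z": 0, "rx": 0, "ry": 0, "rz": 0, "fingers": -0.5},
    {"x": 0, "y": 0, "z": 0, "rx": 0, "ry": 0, "rz": 0, "fingers": -0.5},
    {"x": 0, "y": 0, "z": 0, "rx": 0, "ry": 0, "rz": 0, "fingers": -0.5}
  ]
}}

```text
clock: 34.92
tool_pos: [0.427, 0.2826, 0.2167]
tool_rot: [0.516, 0.857, 0.001, 0.0]
wrist_force: [0.3, 0.1, 0.3]
gripper_width: 0.0638
grip_force: 0.0
```

```bash
python3 - <<'E'
from h import *
p,d=save('top','t9');W=world('top',d)
a=cv2.imread('pics/t9.png');cv2.imwrite('pics/c9.png',cv2.resize(a[110:275,180:440],(800,508),interpolation=cv2.INTER_CUBIC))
pts(W,.585,-.082,.05,.1,.13);pts(W,.61,.107,.04,.09,.13);pts(W,.583,-.225,.045,.0145,.03);pts(W,.605,.283,.03,.055,.09);pts(W,.605,.283,.03,.0145,.03)
E
```

```text
81 mean [ 0.5857 -0.0851  0.1101] zmax 0.1171 rect [586.  -84.8] [24.3 23.6] 39.9
20 mean [0.6099 0.1058 0.0993] zmax 0.1036 rect [610.6 106.6] [10.7 10.6] 88.5
420 mean [ 0.5828 -0.2259  0.0179] zmax 0.0243 rect [ 583.  -226.3] [49.3 78.8] 18.7
58 mean [0.6053 0.2797 0.0677] zmax 0.0758 rect [605.6 280.6] [20.1 21.6] 1.6
50 mean [0.6036 0.2742 0.0173] zmax 0.0282 rect [605.9 280.4] [44.  17.7] 89.1
```

View pics/c9.png

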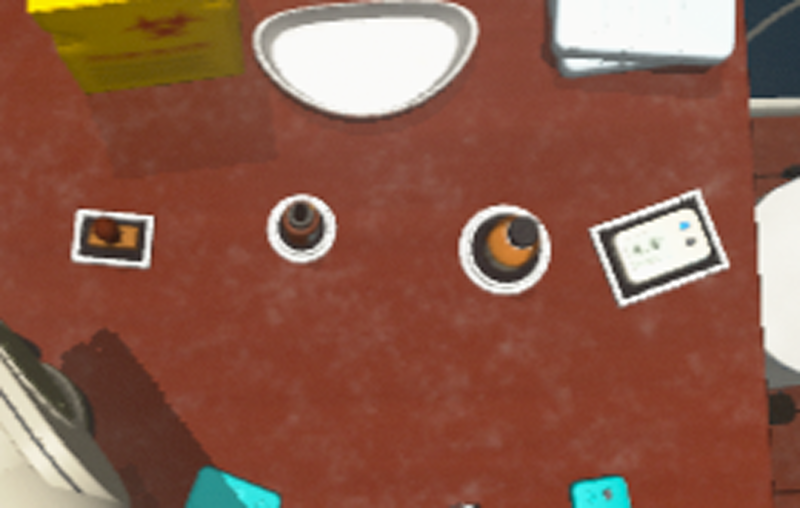

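All four are seated: stamp (112,236), dropper (302,225), amber bottle (510,243) and logger (660,247). The robot is clear of everything, so I'm handing in.

```bash
python3 -c "
from bench import *
print(sign_off())"
```

```text
the job is handed in; nothing more can be done
None
```

The amber bottle, dropper, temperature logger and stamp are in their holders, placed in the order listed, and the job was handed in at about 35 s of the 112 s; the last top view showed each inside its rim, and the arm never went near the tape roll or kidney dish.

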